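# Contact-check a lithium cell pack in the toggle-clamp jig

## Robot

A 6-joint arm with a two-finger parallel gripper is mounted at the origin on the work surface. World frame = base frame: x ahead of the robot, y to its left, z up, the work surface at z = 0. Lengths are in mm, angles in rad, forces in N, time in s.
With the tool pointing down it reaches from about 350 to 725 mm from the base axis. Payload 6 kg.
Tool frame: the origin (TCP) lies where the fingers leave the gripper's body, on its centre line; the fingertips stand 73 mm ahead of it and the grasp point (between the pads) lies 54 mm ahead of it; x points along the fingers, y is the direction in which the jaws open and shut, and the axes are right-handed (so a half turn about x gives the same grasp; the last joint's range is limited). The gripper opens to 85 mm and grips with 20 to 120 N. Pads are 22 mm wide; open, the fingers measure 114 mm over their backs; the gripper's body (76 mm by 85 mm) begins 54 mm behind the grasp point. The pads swing forward as they close: fully open they stand 13 mm farther back than shut.
Start: joints at [1.655, 0.04, 0.085, 0, -1.615, -0.334], TCP at [148.3, 581.368, 303.861] pointing down, gripper open.
Joint ranges: [-2.56, 2.56], [-1.29, 2.01], [-1.08, 1.49], [-3.29, 1.98], [-2.81, -0.18], [-2.99, 2.99]. Speed limits (rad/s): [2.57, 2.57, 3.01, 3.14, 3.14, 3.14].

## Interface

Orientations are given as a unit quaternion [w, x, y, z].
In Python, from bench import ctrl gives the robot as it stands.
- The arm moves only by the shell command python3 -m creep 'ROWS' [FORCE]. ROWS is JSON, a list of rows, each a list of 5 numbers: the shift along the tool's x, y, z in mm, then the turn about the tool's x in degrees, then the finger opening in mm, from 0 to 85.4. A call has 1 to 12 rows; each row is the pose to reach, as a shift and turn from the pose commanded when the call began, along the tool's axes at that moment; what a row does not reach only later rows make up. A row lasts 1/12 s, in which the tool goes at most 41.7 mm and 7.16 degrees, less where a joint would pass 70% of its speed; a pose out of reach is approached as far as the arm can. A call with a gripper value outside its range is refused whole. The fingers move at their own pace and stop on an object; FORCE is the grip in N (left out, the last holds). Time passes only in rows, so rows that repeat a pose let the fingers close. It gives the time, the measured TCP pose, the force and the opening at its end, in the units of the state.
- ctrl.read_state(): the state, without advancing time (a new reading comes with each control period).
- ctrl.get_image(name): name is "scene" or "top" or "wrist"; returns the picture (384x512x3 uint8, blue, green, red); there is no depth.
- ctrl.calibration(name): a dict with "fx", "fy", "cx", "cy" (pixels), "R" (3x3) and "t" (3): a world point X has camera coordinates R X + t; the wrist camera has in their place "tool_from_camera" (4x4, takes a point from camera to tool coordinates, whose origin is the TCP and whose axes are the tool frame's). Camera axes: x right, y down, z forward; pixel columns grow to the right and rows downward; lengths in mm; the calibration is good to about 2 mm. The wrist camera is an equidistant fisheye: a pixel r from the principal point sees the ray r / f radians off the axis. A picture is of the moment at which its call begins: read the wrist's pose just before it. calibration takes no time and is no camera call.
- ctrl.hand_in(): hands the job in, once; it reports no verdict.
The state is a dict: "time_s": time; "joint_positions": joint angles; "qvel": joint speeds; "effort": joint torques, N m; "position": TCP position; "eef_rot": TCP orientation; "wrist_force": force on the tool from outside, world axes, zero at the start; "torque": the same for the moment, N m; "gripper_width": finger opening in mm.
Only numpy, scipy, OpenCV 4.12 (cv2) and the standard library are available. Lean on these libraries where they do the work, as an engineer would, in place of code of your own. Each camera call takes 0.05 s, during which the arm holds its last target.

## Task

Lay the grey cell pack in the blue check jig, its brass contact toward the clamp post, swing the clamp's orange handle fully over centre so the probe presses on that contact, and let go for a good second so that the check registers. Then swing the handle fully back, lift the pack out and lay it gently, upright, in the middle of the green mat. Keep the pack level throughout, and do not shift the other things on the shelf or the mirror.

Things in the scene. Friction and masses are not known exactly. Their poses are not given: they have to be found in the camera images.
- pack: Matte grey lithium cell pack, loose box 50 (its x) by 80 (its y) by 44 mm tall, 0.28 to 0.55 kg; two black bands round its sides, a round brass contact (20 mm) on top toward its +y end, a black stripe on top at its -y end. Origin: centre of the underside, z up. Grasp from above across the 50 mm width (fingers closing along its x).
- pack_pad (a point): Centre of the brass contact on the pack's top, at (0, +20, 44) mm in the pack's frame.
- jig: Contact-check jig, fixed: blue base plate 96 (x) by 225 (y) by 12 mm thick, from y = -55 to +170 mm. Origin: on the shelf under the nest's centre; x parallel to the clamp hinges, +y from the nest to the clamp post, z up. Steel clamp post: 30 mm wide in x, y = 92 to 144, 90 mm high; it carries a bar and an orange-knobbed handle, both moving in the plane x = 0.
- nest (a point): Centre of the nest floor, on the blue plate, 12 mm above the shelf; axes as the jig's. The pack's origin goes here, its +y toward the jig's +y (clamp post). Four aluminium corner angles 8 mm high locate it with 3.5 mm play on each side; the middle 54 mm of each long side is open for the fingers.
- clamp_handle (a joint): Handle, rad: 0 = fully open (lies out toward the jig's +y, 15 degrees above level), 1.45 = fully closed at its stop, leaning 8 degrees past upright toward the nest. Dead centre is 1.30: beyond it the probe's spring holds it shut. Probe meets the pack from about 1.05 on, with 5 to 15 N. Hinge friction about 1 N at the knob; stays where left. Axis: jig's x, through (0, 118, 75) mm of the jig.
- handle_knob (a point): Centre of the orange knob, a disc 30 mm in diameter and 26 mm wide along the jig's x (flat sides to +x and -x), 120 mm from the handle hinge. At joint q it lies in the jig frame at x = 0, y = 118 + 120 cos(0.262+q), z = 75 + 120 sin(0.262+q) mm. Pinched lightly (about 25 N) on its flat sides from above, it turns between the fingers as it is led round the arc.
- probe_tip (a point): Tip of the spring probe on the clamp bar, a black rubber foot 14 mm across; it bears down at (0, 20) mm of the jig when closed. It gives up to 12 mm.
- mat: Green mat, fixed, 140 by 140 by 4 mm. Origin: centre of the underside.
- mirror (a point): Centre of the face of the round inspection mirror (72 mm across, 7 mm thick, facing roughly toward the robot). It hangs 163 mm above the shelf, between jig and mat, on a thin level arm from a post about 100 mm farther from the robot, 185 mm high. It swings at a touch: leave it alone.
- jump_clamp: Bystander: stubby red plastic jump clamp, about 76 by 31 by 26 mm, origin centre of the underside. Leave alone.
- switch: Bystander: black bakelite switch housing 62 by 62 mm, 52 mm high with its tumbler, origin centre of the underside. Leave alone.
- jar: Bystander: white jar with yellow cap, 60 mm across, 70 mm high, origin centre of the underside. Leave alone.
- terminal_a: Bystander: brass ring terminal lying flat, 24 mm ring and barrel to +x, 50 mm long, 8 mm high, origin under the ring. Leave alone.
- terminal_b: Bystander: a second ring terminal like terminal_a. Leave alone.
- spanner: Bystander: steel spanner 160 mm long lying along its x. Leave alone.
- probe: The spring probe itself (brass pin and rubber foot) on the clamp bar; moves with the bar.
- clamp_bar: The clamp's steel bar, 12 by 14 by 96 mm; origin on its hinge at (0, 100, 82) mm of the jig, z along the bar. Linked to the handle. Open, it stands up leaning 9 degrees to the jig's +y, tip about 170 mm high, its probe pointing out over the nest to about y = 84 mm; the space above the nest up to y = 80 mm is then clear. Closed, it lies level toward the nest.
There are look-alikes about, which are no part of the job. Of the things that look like the pack, the middle-sized one is meant.

How it is judged (in metres and radians):
On the way, in this order (a step that is already met when the one before it is completed fails the run):
1. the pack lies in the jig's nest, brass contact toward the clamp post, let go, the clamp still open (x of pack in the frame of jig between -0.006 and 0.006 m and y of pack in the frame of jig between -0.007 and 0.007 m and z of pack in the frame of jig between 0.009 and 0.0145 m and horizontal distance between pack_pad and nest below 0.03 m and y of pack_pad in the frame of jig above 0.01 m and value of joint clamp_handle below 0.4 rad and contact force between the fingers and pack below 0.2 N), for 0.2 s.
2. the handle is over centre, the probe presses on the pack's brass contact, and the robot has let go of handle and pack, for 1 s (x of pack in the frame of jig between -0.006 and 0.006 m and y of pack in the frame of jig between -0.007 and 0.007 m and z of pack in the frame of jig between 0.009 and 0.0145 m and horizontal distance between pack_pad and nest below 0.03 m and y of pack_pad in the frame of jig above 0.01 m and value of joint clamp_handle above 1.36 rad and contact force between probe and pack above 3 N and horizontal distance between probe_tip and pack_pad below 0.01 m and contact force between the fingers and clamp_handle below 0.2 N and contact force between the fingers and pack below 0.2 N), for 1 s.
3. the handle is swung fully back, the pack still in the nest (x of pack in the frame of jig between -0.006 and 0.006 m and y of pack in the frame of jig between -0.007 and 0.007 m and z of pack in the frame of jig between 0.009 and 0.0145 m and horizontal distance between pack_pad and nest below 0.03 m and y of pack_pad in the frame of jig above 0.01 m and value of joint clamp_handle below 0.12 rad), for 0.1 s.
At the end, for the whole second after the job is handed in: The pack lies upright (within 0.08 rad) and at rest on the green mat, its centre within 30 mm of the mat's; the clamp handle is fully back (below 0.15 rad); the robot has let go of both (horizontal distance between pack and mat below 0.03 m and z of pack in the frame of mat between 0.001 and 0.0065 m and angle between pack's own z axis and vertical below 0.08 rad and linear speed of pack below 0.02 m/s and value of joint clamp_handle below 0.15 rad and contact force between the fingers and pack below 0.2 N and contact force between the fingers and clamp_handle below 0.2 N); the robot touches nothing.
It fails at once if a bystander is shifted by more than 20 mm (distance of any of jump_clamp, switch, jar, terminal_a, terminal_b, spanner from where it was at the start of the episode above 0.02 m).
It fails at once if the mirror is knocked (moved more than 20 mm) (distance of mirror from where it was at the start of the episode above 0.02 m).
It fails at once if the pack is tipped more than 0.6 rad (angle between pack's own z axis and vertical above 0.6 rad).
It fails at once if the pack is dropped or banged down on the mat or jig (over 80 N) (contact force between pack and mat above 80 N or contact force between pack and jig above 80 N).
It also fails if it takes over 72 s, if anything falls off the work surface, if the arm or the gripper's body presses on something with over 40 N, if the wrist force passes 120 N, or if a joint passes its speed limit or range.

## Working session

There is one attempt and no reset: what is moved stays moved. The work goes in short steps, Python scripts to look and compute and a shell command to move; the robot and the scene stay as the last step left them, time stands still between calls to the robot, and variables do not carry over. Pictures are saved under pics/ and viewed, and the job is handed in when it is done.

```bash
ls; mkdir -p pics; python3 - <<'E'
from bench import ctrl
import cv2
s=ctrl.read_state();print(s)
for n in ["scene","top","wrist"]:
    cv2.imwrite(f"pics/{n}0.png",ctrl.get_image(n)); print(n,ctrl.calibration(n))
E
```

```text
pics
{'time_s': 0.0, 'joint_positions': array([ 1.65467991e+00,  4.08003051e-02,  8.38326502e-02, -4.58099769e-04,
       -1.61549038e+00, -3.33697313e-01]), 'qvel': array([ 0.00177388, -0.00029579, -0.00042893,  0.00063568,  0.00028087,
        0.00094677]), 'effort': array([ 9.79504948e-04, -3.68192446e+01,  3.47409546e+01,  6.93223625e+00,
       -5.34757957e-03,  1.32317248e-05]), 'position': array([148.19877883, 581.20978927, 302.89838301]), 'eef_rot': array([ 0.08747764, -0.70156201,  0.08869421,  0.70163505]), 'wrist_force': array([ 5.74048287e-01,  7.00868078e-04, -7.52909622e-01]), 'torque': array([-0.03290023, -0.03207924, -0.01741509]), 'gripper_width': 85.49742585908}
scene {'fx': 388.6808402552194, 'fy': 388.6808402552194, 'cx': 249.98030059601444, 'cy': 182.37048160640632, 'R': array([[-0.71192837,  0.70202044,  0.0180361 ],
       [ 0.46613788,  0.49161417, -0.73554809],
       [-0.52523659, -0.51525024, -0.67723239]]), 't': array([ 310.77795856, -188.33666312, 1427.84857536])}
top {'fx': 459.3962769223448, 'fy': 459.3962769223448, 'cx': 258.67131253074007, 'cy': 190.90635992496007, 'R': array([[-0.01048377, -0.99980914, -0.01648535],
       [-0.99190502,  0.01248449, -0.12636679],
       [ 0.12654849,  0.0150271 , -0.99184659]]), 't': array([  97.7635046 ,  540.50422816, 1191.02494843])}
wrist {'fx': 297.3186396354542, 'fy': 297.3186396354542, 'cx': 247.84097583445433, 'cy': 191.99671702914395, 'tool_from_camera': array([[-4.65471697e-04, -2.88808895e-01,  9.57386654e-01,
        -7.04251762e+01],
       [ 9.99998924e-01, -1.46630542e-03,  4.38580872e-05,
         9.38237131e-01],
       [ 1.39115463e-03,  9.57385644e-01,  2.88809267e-01,
        -7.33340248e+01],
       [ 0.00000000e+00,  0.00000000e+00,  0.00000000e+00,
         1.00000000e+00]])}
```

View pics/scene0.png

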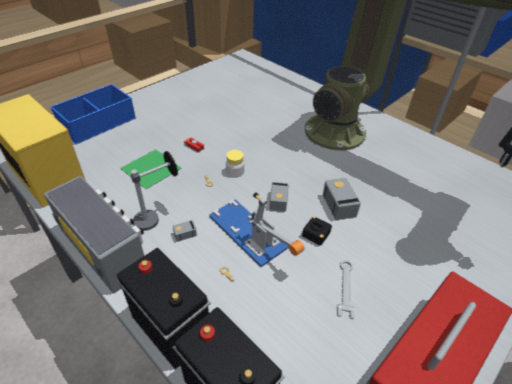

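View pics/top0.png

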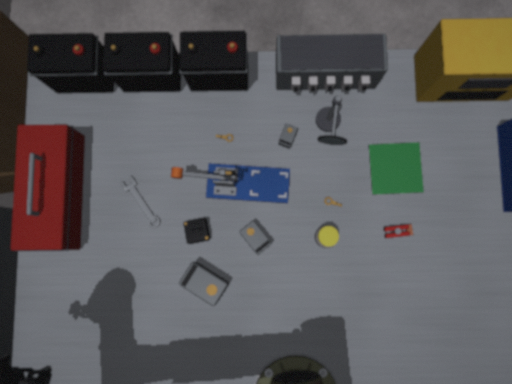

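View pics/wrist0.png

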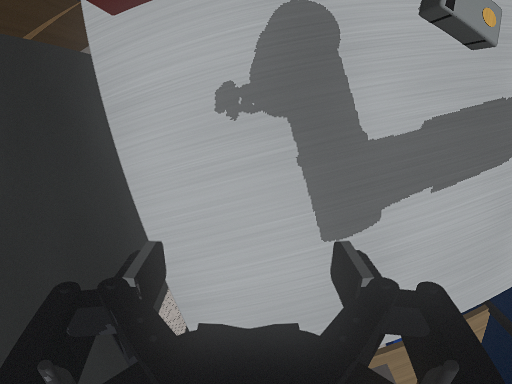

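```bash
python3 - <<'E'
import cv2
a=cv2.imread('pics/top0.png')
cv2.imwrite('pics/top0a.png',cv2.resize(a[120:310,150:310],None,fx=3.1,fy=3.1,interpolation=cv2.INTER_CUBIC))
a=cv2.imread('pics/scene0.png')
cv2.imwrite('pics/scene0a.png',cv2.resize(a[120:300,120:370],None,fx=3.1,fy=3.1,interpolation=cv2.INTER_CUBIC))
E
```

```text
(no output)
```

View pics/top0a.png

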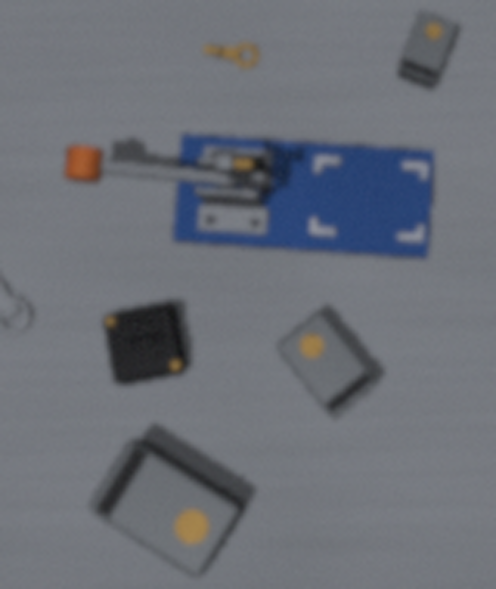

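View pics/scene0a.png

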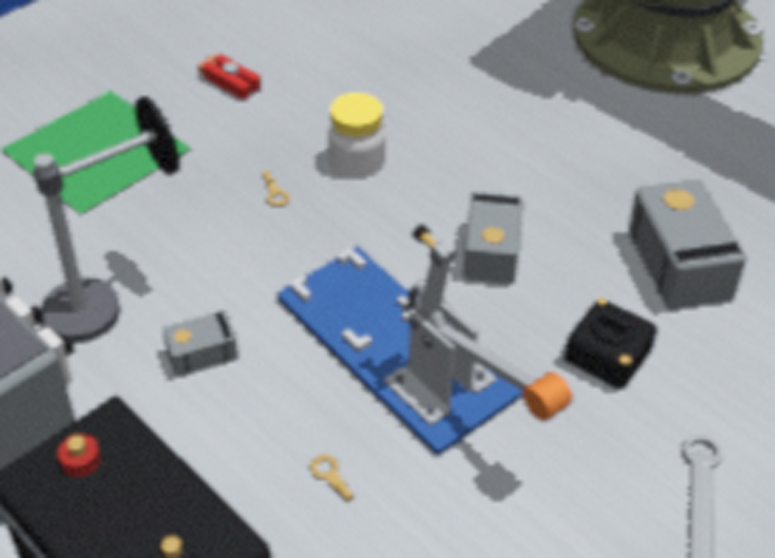

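```bash
cat > h.py <<'E'
import numpy as np, cv2
from bench import ctrl
from scipy.spatial.transform import Rotation as Ro
def Rq(q): return Ro.from_quat([q[1],q[2],q[3],q[0]]).as_matrix()
def ray(name,uv,pose=None):
    c=ctrl.calibration(name); u,v=uv
    a=(u-c['cx'])/c['fx']; b=(v-c['cy'])/c['fy']
    if name!='wrist':
        R=c['R'];o=-R.T@c['t'];d=R.T@np.array([a,b,1]);return o,d/np.linalg.norm(d)
    r=np.hypot(a,b); d=np.array([np.sin(r)*a/r,np.sin(r)*b/r,np.cos(r)]) if r>1e-9 else np.array([0,0,1.])
    T=c['tool_from_camera'];p,q=pose;R=Rq(q)
    return p+R@T[:3,3],R@(T[:3,:3]@d)
def cast(name,uv,z,pose=None):
    o,d=ray(name,uv,pose);return o+d*(z-o[2])/d[2]
def proj(name,X,pose=None):
    c=ctrl.calibration(name);X=np.asarray(X,float)
    if name!='wrist':
        p=c['R']@X+c['t'];return np.array([c['fx']*p[0]/p[2]+c['cx'],c['fy']*p[1]/p[2]+c['cy']])
    T=c['tool_from_camera'];p,q=pose
    x=T[:3,:3].T@(Rq(q).T@(X-p)-T[:3,3]); n=np.hypot(x[0],x[1]);t=np.arctan2(n,x[2])
    return np.array([c['cx']+c['fx']*t*x[0]/n,c['cy']+c['fy']*t*x[1]/n])
def blobs(img,lo,hi,amin=20):
    hsv=cv2.cvtColor(img,cv2.COLOR_BGR2HSV);m=cv2.inRange(hsv,np.array(lo),np.array(hi))
    n,l,s,c=cv2.connectedComponentsWithStats(m)
    return [(s[i,4],c[i],(l==i).astype(np.uint8)) for i in range(1,n) if s[i,4]>=amin]
def wrist(fn=None):
    s=ctrl.read_state();p=(s['position'],s['eef_rot']);im=ctrl.get_image('wrist')
    if fn: cv2.imwrite(fn,im)
    return im,p
E
python3 - <<'E'
from h import *
im=cv2.imread('pics/top0.png'); sc=cv2.imread('pics/scene0.png')
for n,I in (('top',im),('scene',sc)):
  print(n)
  for col,lo,hi,z in (('blue',(100,120,50),(125,255,255),12),('green',(50,100,50),(80,255,255),4),('orange',(3,180,100),(14,255,255),106),('brass',(14,90,90),(24,200,255),44)):
    for a,c,m in blobs(I,lo,hi,25):
      if col=='blue' or col=='green':
        if a<400: continue
        cnt=max(cv2.findContours(m,0,2)[0],key=cv2.contourArea)
        w=np.array([cast(n,p,z)[:2] for p in cnt[:,0].astype(float)],np.float32)
        r=cv2.minAreaRect(w); print(col,a,c.round(1),r)
      else: print(col,a,c.round(1),cast(n,c,z).round(1))
E
```

```text
top
blue 956 [506.  162.1] ((609.1221313476562, -576.3194580078125), (35.28310012817383, 249.87779235839844), 85.46296691894531)
blue 1716 [254.6 183.7] ((567.390869140625, 121.68951416015625), (220.1194305419922, 91.03345489501953), 85.35946655273438)
green 2418 [395.5 167.9] ((604.9666137695312, -283.75537109375), (135.68260192871094, 135.80047607421875), 1.96677827835083)
orange 27 [176.9 171.7] [584.1 297.1 106. ]
brass 3965 [476.6  46. ] [ 932.9 -509.5   44. ]
brass 28 [334.3 202.6] [ 506.8 -107.5   44. ]
brass 37 [250. 231.] [434.8 115.2  44. ]
brass 80 [211.5 289.4] [285.5 216.   44. ]
scene
blue 6381 [303.8  33.1] ((-614.5491943359375, -742.8487548828125), (1152.366455078125, 612.0039672851562), 29.706295013427734)
blue 675 [499.4  33.7] ((-1444.107177734375, 74.30352020263672), (804.2919921875, 99.31327819824219), 12.065943717956543)
blue 1268 [406.1  71.6] ((-595.6187744140625, -30.004714965820312), (652.6903686523438, 125.70283508300781), 23.215476989746094)
blue 2910 [ 94.3 112.1] ((573.9105224609375, -699.607421875), (289.22381591796875, 300.42730712890625), 89.886856079
[... 333 characters left out ...]
7 -1989.6    44. ]
brass 771 [217.9  37.7] [-171.6 -843.8   44. ]
brass 662 [141.5  22. ] [   -7.8 -1268.8    44. ]
brass 3839 [53.7 58.8] [  518.4 -1156.1    44. ]
brass 678 [439.9  70.6] [-657.9   75.4   44. ]
brass 851 [478.7  82. ] [-680.6  235.8   44. ]
brass 51 [152.6  74. ] [ 280.1 -742.9   44. ]
brass 5136 [ 37.6 146.8] [ 834.3 -575.7   44. ]
brass 40 [338.4 183.8] [269.1 202.7  44. ]
brass 267 [ 75.7 240.1] [ 924.9 -131.8   44. ]
brass 36 [297.7 244.9] [531.3 266.6  44. ]
brass 25 [144.2 262.8] [839.5  45.7  44. ]
brass 47 [226.7 273.5] [717.4 205.4  44. ]
brass 42 [175.  295.7] [839.7 168.6  44. ]
brass 34 [206.5 329.7] [840.4 278.9  44. ]
brass 54 [247.8 372.9] [839.4 401.4  44. ]
```

```bash
python3 - <<'E'
from h import *
s=ctrl.read_state();R=Rq(s['eef_rot']);print(R.round(3))
# mirror by two views: top (333,140); scene in crop (158,135)/3.1+120
def tri(uv1,uv2):
    o1,d1=ray('top',uv1);o2,d2=ray('scene',uv2)
    t=np.linalg.lstsq(np.c_[d1,-d2],o2-o1,rcond=None)[0]
    a,b=o1+t[0]*d1,o2+t[1]*d2;return ((a+b)/2).round(1),np.linalg.norm(a-b).round(1)
print('mirror',tri((333,140),(120+158/3.1,120+135/3.1)))
print('mirror z163',cast('top',(333,140),163).round(1), cast('top',(319,140),163).round(1),cast('top',(347,141),163).round(1))
print('jar',cast('top',(328,236),70).round(1),'switch',cast('top',(197,230),50).round(1),'red',cast('top',(398,231),20).round(1))
print('pad tri',tri((250,231),(120+493/3.1,120+236/3.1)))
# pack top face corners from crop
for p in [(277,345),(322,308),(374,373),(334,412)]:
    print(cast('top',(150+p[0]/3.1,120+p[1]/3.1),44).round(1))
E
```

```text
[[-0.    -0.247 -0.969]
 [-0.001 -0.969  0.247]
 [-1.     0.001 -0.   ]]
mirror (array([646.3, -90.6, 161. ]), np.float64(3.0))
mirror z163 [647.  -91.3 163. ] [647.5 -57.5 163. ] [ 644.  -124.9  163. ]
jar [418.8 -84.9  70. ] switch [438.7 253.6  50. ] red [ 431.4 -277.6   20. ]
pad tri (array([434.8, 115.3,  43.1]), np.float64(0.1))
[434.4 143.2  44. ]
[465.2 104.8  44. ]
[409.9  61.5  44. ]
[377.7  95.5  44. ]
```

```bash
python3 -m creep '[[0,30,-30,7,85],[0,58,-56,14,85],[0,86,-82,21,85],[0,114,-109,28,85],[0,142,-136,35,85],[0,170,-163,42,85],[0,198,-190,49,85],[0,226,-217,56,85],[0,254,-244,63,85],[0,282,-271,70,85],[0,310,-298,77,85],[0,338,-325,84,85]]' 40
```

```text
time_s: 1.15
position: [379.9, 171.7, 304.1]
eef_rot: [0.536, -0.461, 0.536, 0.461]
wrist_force: [0.8, 0.9, -0.3]
gripper_width: 85.0
```

```bash
cat >> h.py <<'E'
def goal(p,yaw_toolz):
    """tool-frame shift to put TCP at p with tool z pointing to yaw (deg); returns shift, turn deg"""
    s=ctrl.read_state();R=Rq(s['eef_rot']);d=R.T@(np.array(p)-s['position'])
    y=np.degrees(np.arctan2(R[1,2],R[0,2])); t=-((yaw_toolz-y+180)%360-180)
    print('shift',d.round(1),'turn',round(t,1),'tilt',np.degrees(np.arccos(-R[2,0])).round(2))
E
python3 -c "
from h import *
goal((420,101,230),39.)"
```

```text
shift [ 74.  -50.2 -63.9] turn 42.4 tilt 0.05
```

```bash
python3 -m creep '[[12,-8,-11,7,85],[25,-17,-21,14,85],[37,-25,-32,21,85],[50,-34,-43,28,85],[62,-42,-53,35,85],[74,-50,-64,42,85],[74,-50,-64,42,85],[74,-50,-64,42,85]]'
python3 - <<'E'
from h import *
im,p=wrist('pics/w1.png');print(p)
E
```

```text
time_s: 1.82
position: [419.7, 102.4, 229.3]
eef_rot: [0.665, -0.24, 0.666, 0.24]
wrist_force: [-0.6, 0.5, 0.8]
gripper_width: 84.6
(array([419.7310339 , 102.38399007, 229.30618142]), array([ 0.66451354, -0.24043799,  0.66557468,  0.24004514]))
```

View pics/w1.png

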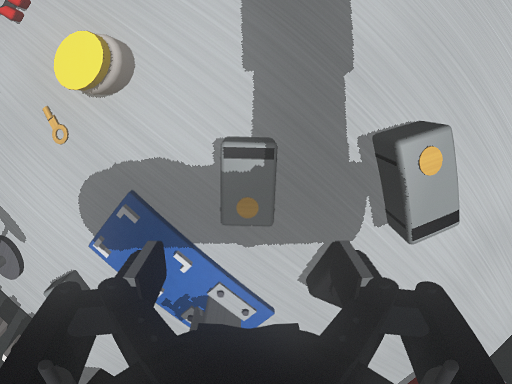

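```bash
python3 - <<'E'
from h import *
im=cv2.imread('pics/w1.png');s=ctrl.read_state();p=(s['position'],s['eef_rot'])
for a,c,m in blobs(im,(12,90,50),(24,255,255),100): print(a,c.round(1),cast('wrist',c,44,p).round(1))
cv2.imwrite('pics/w1a.png',cv2.resize(im[125:240,200:300],None,fx=5,fy=5,interpolation=cv2.INTER_CUBIC))
E
```

```text
406 [100.5  65.4] [415.4 -77.4  44. ]
323 [ 55.3 126.3] [492.3 -86.9  44. ]
537 [430.3 160.4] [280.  223.7  44. ]
342 [247.1 207.3] [434.1 113.   44. ]
```

View pics/w1a.png

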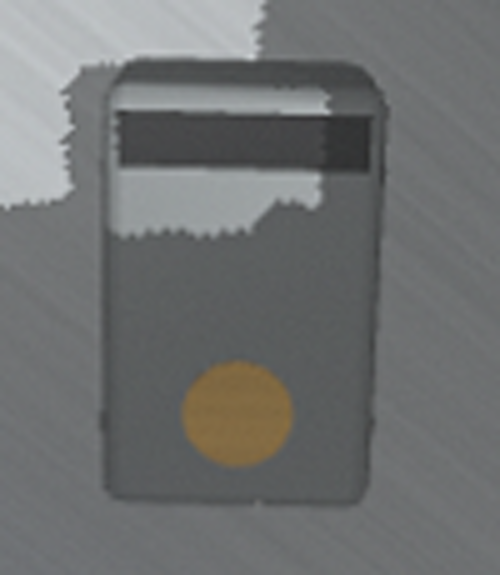

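```bash
python3 - <<'E'
from h import *
s=ctrl.read_state();p=(s['position'],s['eef_rot'])
P=lambda u,v: cast('wrist',(200+u/5,125+v/5),44,p)[:2]
f=lambda a,b:(np.degrees(np.arctan2(*(b-a)[::-1])).round(2),np.linalg.norm(b-a).round(1))
bl,br,sl,sr=P(107,500),P(368,505),P(118,112),P(372,115)
c,st=P(238,413),P(245,140)
print(bl,br,sl,sr,c,st)
print('bottom',f(br,bl),'stripe',f(sr,sl),'axis',f(st,c),f((sl+sr)/2,(bl+br)/2))
pb=(bl+br)/2
a=np.radians(39);u=np.array([np.cos(a),np.sin(a)])
print('centre by pad',c-20*u,'by end',pb-40*u)
E
```

```text
[463.0623928  105.77121958] [432.52304219 144.12494842] [404.64501306  62.07903106] [376.77951323  96.42339172] [433.9525184  113.56156261] [394.38975875  82.29620764]
bottom (np.float64(-51.47), np.float64(49.0)) stripe (np.float64(-50.95), np.float64(44.2)) axis (np.float64(38.32), np.float64(50.4)) (np.float64(38.68), np.float64(73.1))
centre by pad [418.40959917 100.97515479] by end [416.70687904  99.77526836]
```

```bash
python3 -c "
from h import *
goal((419,101.5,79),38.6)"
```

```text
shift [151.1  -0.5  -1.5] turn 1.2 tilt 0.02
```

```bash
python3 -m creep '[[20,0,-1,1,85],[55,0,-1,1,85],[90,0,-1,1,85],[120,0,-1,1,80],[140,0,-1,1,75],[151,0,-1,1,68],[151,0,-1,1,60],[151,0,-1,1,40],[151,0,-1,1,40],[151,0,-1,1,40],[151,0,-1,1,40],[151,0,-1,1,40]]' 40
python3 -c "
from h import *
wrist('pics/w2.png');print(ctrl.read_state())"
```

```text
time_s: 2.87
position: [419.6, 102.9, 80.3]
eef_rot: [0.668, -0.234, 0.666, 0.235]
wrist_force: [-2.8, 2.8, 3.3]
gripper_width: 49.7
{'time_s': 2.9167, 'joint_positions': array([ 7.12697362e-01, -3.54764254e-01, -6.76659599e-01,  4.54455228e-05,
       -1.24663117e+00, -1.60788335e+00]), 'qvel': array([ 1.18195028e-03,  8.95052722e-04, -1.01115144e-03, -1.35069638e-03,
       -1.02564006e-03, -7.29303351e-05]), 'effort': array([-1.52661569e+00, -1.38294107e+01,  3.10231698e+01,  7.06209093e+00,
        2.72229323e-01,  1.46243823e-02]), 'position': array([419.62771478, 102.92492341,  80.26303859]), 'eef_rot': array([ 0.6678944 , -0.23407227,  0.66638971,  0.23463162]), 'wrist_force': array([-1.87271793,  3.12061423,  5.00370321]), 'torque': array([ 0.7940168 ,  1.04611817, -0.04948277]), 'gripper_width': 49.31495057731155}
```

View pics/w2.png

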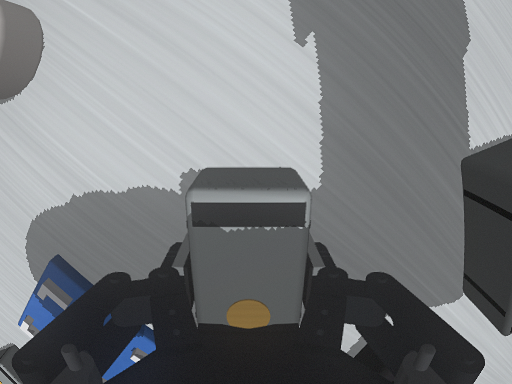

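```bash
cat >> h.py <<'E'
def loc(p,X):
    return Rq(p[1]).T@(np.asarray(X)-p[0])
E
python3 -m creep '[[-10,0,0,0,40],[-35,0,0,0,40],[-70,0,0,0,40],[-100,0,0,0,40],[-100,0,0,0,40]]' 45
python3 - <<'E'
from h import *
im=cv2.imread('pics/w2.png')
p=(np.array([419.6277,102.925,80.263]),np.array([0.6678944 , -0.23407227,  0.66638971,  0.23463162]))
for a,c,m in blobs(im,(12,90,50),(24,255,255),100): 
    if c[1]>250: 
        print('before',a,c,cv2.boundingRect(m),loc(p,cast('wrist',c,44,p)))
im,p=wrist('pics/w3.png');print(p,ctrl.read_state()['wrist_force'],ctrl.read_state()['gripper_width'])
for a,c,m in blobs(im,(12,90,50),(24,255,255),100): 
    if c[1]>250: 
        print(a,c,cv2.boundingRect(m),loc(p,cast('wrist',c,p[0][2]-36.3,p)))
# stripe: dark edges
goal((565,65,180),85.4)
E
```

```text
time_s: 3.33
position: [421.3, 102.7, 186.1]
eef_rot: [0.671, -0.234, 0.664, 0.234]
wrist_force: [1.8, -0.1, -2.2]
gripper_width: 49.6
before 1037 [247.89874638 314.21311475] (227, 299, 43, 30) [36.29978654 -0.57159341 16.17570475]
(array([421.26376795, 102.70189261, 186.13634646]), array([ 0.6706824 , -0.23425678,  0.66365604,  0.23424249])) [ 0.55968793 -0.11288585 -5.65721684] 49.39677451335684
1040 [247.82980769 314.20769231] (227, 299, 43, 30) [36.45653198 -0.6020985  16.30282205]
shift [   3.3 -119.9   89.4] turn -46.7 tilt 0.34
```

View pics/w3.png

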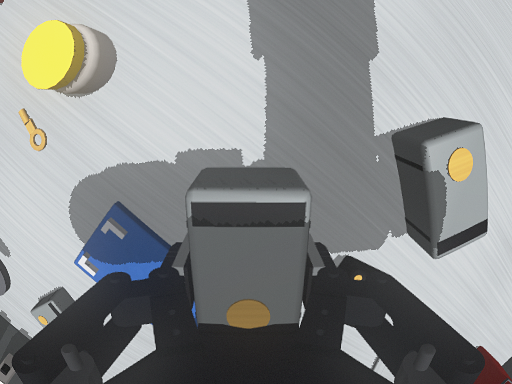

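```bash
python3 - <<'E'
from h import *
s=ctrl.read_state();p=(s['position'],s['eef_rot'])
print(loc(p,cast('wrist',(248,298.5),p[0][2]-36.3,p)))
goal((440,55,200),85.4)
E
```

```text
[36.34213204 -0.51373135  6.92425682]
shift [-17.4 -49.6 -14.3] turn -46.7 tilt 0.34
```

```bash
python3 -m creep '[[-3,-8,-2,-7,40],[-6,-16,-5,-14,40],[-10,-24,-8,-21,40],[-14,-32,-10,-28,40],[-17,-40,-12,-35,40],[-17,-50,-14,-42,40],[-17,-50,-14,-47,40],[-17,-50,-14,-47,40],[-17,-50,-14,-47,40],[-17,-50,-14,-47,40]]'
python3 - <<'E'
from h import *
im,p=wrist('pics/w4.png');print(p)
E
```

```text
time_s: 4.22
position: [439.0, 54.5, 195.0]
eef_rot: [0.519, -0.48, 0.52, 0.48]
wrist_force: [-0.2, 0.9, -5.3]
gripper_width: 49.6
(array([439.01052546,  54.50364568, 195.02977347]), array([ 0.51853285, -0.47994025,  0.51962421,  0.48038706]))
```

View pics/w4.png

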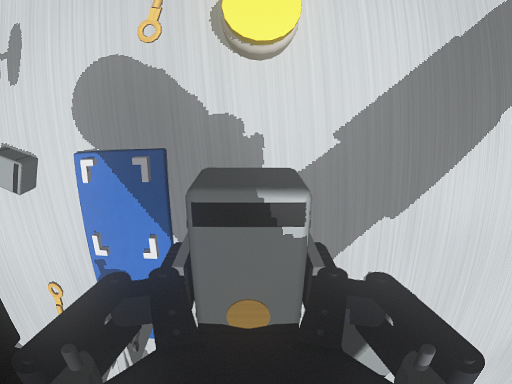

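```bash
python3 - <<'E'
import cv2
im=cv2.imread('pics/w4.png');cv2.imwrite('pics/w4a.png',cv2.resize(im[140:270,65:185],None,fx=4.6,fy=4.6,interpolation=cv2.INTER_CUBIC))
E
```

```text
(no output)
```

View pics/w4a.png

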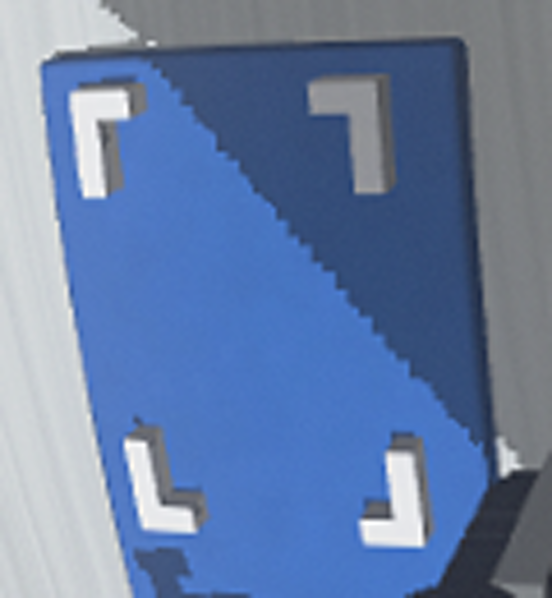

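```bash
python3 - <<'E'
from h import *
s=ctrl.read_state();p=(s['position'],s['eef_rot'])
P=lambda u,v,z=20: cast('wrist',(65+u/4.6,140+v/4.6),z,p)[:2]
tl,tr,bl,br=P(70,92),P(383,82),P(147,530),P(423,546)
print(tl,tr,bl,br,(tl+tr+bl+br)/4)
f=lambda a,b:(np.degrees(np.arctan2(*(b-a)[::-1])).round(2),np.linalg.norm(b-a).round(1))
print(f(tl,bl),f(tr,br),f(tl,tr),f(bl,br))
q=[P(43,64,12),P(462,45,12)];print('plate end',q,f(*q))
# top view brackets
im=cv2.imread('pics/top0.png');cr=[(314,155),(428,162),(310,235),(424,242)]
W=[cast('top',(150+a/3.1,120+b/3.1),20)[:2] for a,b in cr];print(W,np.mean(W,0),f(W[1],W[0]),f(W[3],W[2]))
E
```

```text
[592.69492117  10.47841139] [522.41867593  16.34194098] [599.56272831 109.84290303] [532.26814652 114.79538716] [561.73611798  62.86466064]
(np.float64(86.05), np.float64(99.6)) (np.float64(84.29), np.float64(98.9)) (np.float64(175.23), np.float64(70.5)) (np.float64(175.79), np.float64(67.5))
plate end [array([603.67880374,   4.68257681]), array([508.13612587,  12.00141001])] (np.float64(175.62), np.float64(95.8))
[array([601.06747111, 111.21967309]), array([593.52254071,  11.46171128]), array([530.48375705, 115.30088807]), array([523.13001175,  16.24214926])] [562.05094515  63.55610543] (np.float64(85.67), np.float64(100.0)) (np.float64(85.75), np.float64(99.3))
```

```bash
python3 -c "
from h import *
goal((562.2,66.4,140),85.4)"
```

```text
shift [  55.1 -121.9   21.3] turn 0.2 tilt 0.07
```

```bash
python3 -m creep '[[0,-30,5,0,40],[10,-60,10,0,40],[25,-90,16,0,40],[40,-115,21,0,40],[55,-122,21,0,40],[55,-122,21,0,40],[55,-122,21,0,40],[55,-122,21,0,40]]'
python3 - <<'E'
from h import *
im,p=wrist('pics/w5.png');print(p)
goal((562.2,66.4,93),85.4)
E
```

```text
time_s: 4.93
position: [562.6, 66.4, 141.6]
eef_rot: [0.519, -0.481, 0.518, 0.481]
wrist_force: [0.7, 0.1, -2.6]
gripper_width: 49.3
(array([562.58264771,  66.39915473, 141.57935   ]), array([ 0.51856436, -0.48100082,  0.51848579,  0.48052232]))
shift [49.3  0.6 -0.2] turn 0.3 tilt 0.11
```

View pics/w5.png

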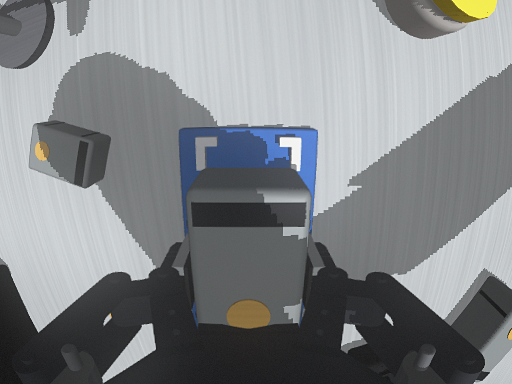

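```bash
python3 - <<'E'
from h import *
im=cv2.imread('pics/w5.png');cv2.imwrite('pics/w5a.png',cv2.resize(im[115:240,170:330],None,fx=5,fy=4.8,interpolation=cv2.INTER_CUBIC))
E
```

```text
(no output)
```

View pics/w5a.png

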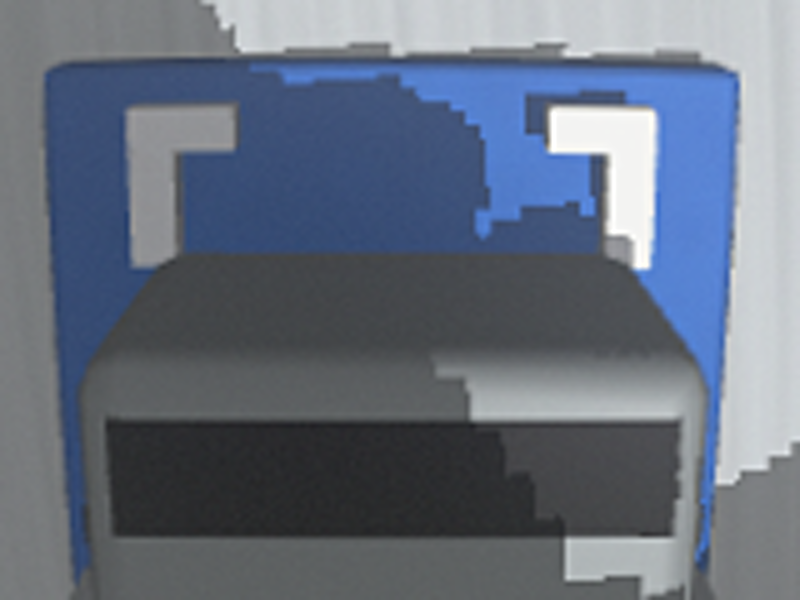

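```bash
python3 - <<'E'
from h import *
s=ctrl.read_state();p=(s['position'],s['eef_rot'])
L=lambda u,v,z: loc(p,cast('wrist',(170+u/5,115+v/4.8),z,p)).round(2)
print('brk inner',L(178,152,20),L(607,152,20),'outer',L(126,106,20),L(657,106,20))
zb=p[0][2]-80.3
print('pack bottom edge',zb,L(178,255,zb),L(620,255,zb), 'top edge',L(90,360,zb+44),L(700,360,zb+44))
E
```

```text
brk inner [122.31 -27.38 -47.5 ] [122.21  28.93 -47.44] outer [122.32 -34.13 -53.99] [122.2   35.42 -53.91]
pack bottom edge 61.983860628107934 [ 80.32 -21.72 -42.05] [ 80.24  24.4  -42.01] top edge [ 36.32 -22.41 -43.07] [ 36.24  23.87 -43.02]
```

```bash
python3 -m creep '[[15,0,-1,0,40],[30,0,-1,0,40],[38,0,-1,0,40],[43,0,-1,0,40],[46,0,-1,0,40],[48,0,-1,0,40],[49,0,-1,0,40],[49,0,-1,0,40],[49,0,-1,0,40]]'; python3 -c "
from h import *
print(ctrl.read_state()['position'])"
```

```text
time_s: 5.73
position: [562.9, 65.4, 92.5]
eef_rot: [0.519, -0.481, 0.518, 0.481]
wrist_force: [-0.4, -0.7, -5.1]
gripper_width: 49.1
[562.86002607  65.36403976  92.49620965]
```

```bash
python3 -m creep '[[1,0,0,0,40],[1,0,0,0,40],[1,0,0,0,40]]';python3 -m creep '[[1,0,0,0,40],[1,0,0,0,40],[1,0,0,0,40]]'
```

```text
time_s: 5.98
position: [563.0, 65.4, 92.3]
eef_rot: [0.519, -0.481, 0.518, 0.481]
wrist_force: [-4.7, 1.1, 4.7]
gripper_width: 49.2
time_s: 6.23
position: [563.0, 65.4, 92.3]
eef_rot: [0.519, -0.481, 0.518, 0.481]
wrist_force: [-7.6, 1.3, 10.4]
gripper_width: 49.5
```

```bash
python3 -m creep '[[-1,0,0,0,50],[-1,0,0,0,54],[-1,0,0,0,60],[-1,0,0,0,66],[-1,0,0,0,68],[-1,0,0,0,68],[-10,0,0,0,68],[-40,0,0,0,68],[-75,0,0,0,68],[-110,0,0,0,68],[-110,0,0,0,68]]'; python3 -c "
from h import *
im,p=wrist('pics/w6.png');print(p)
goal((562.6,65.4,220),85.4)"
```

```text
time_s: 7.15
position: [565.3, 65.4, 209.6]
eef_rot: [0.522, -0.484, 0.514, 0.478]
wrist_force: [0.0, -0.7, 1.5]
gripper_width: 67.9
(array([565.33784619,  65.41646941, 209.64647575]), array([ 0.52221404, -0.4835899 ,  0.51443631,  0.47831851]))
shift [-14.1   1.7  -0.3] turn 0.3 tilt 0.53
```

View pics/w6.png

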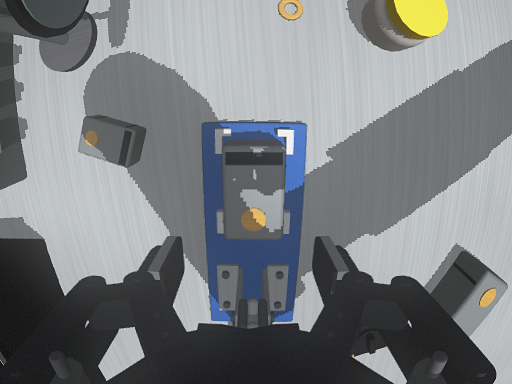

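```bash
python3 -m creep '[[-30,0,0,0,60],[-60,0,15,0,60],[-60,0,55,0,60],[-60,0,95,0,60],[-60,0,135,0,60],[-60,0,175,0,60],[-60,0,205,0,60],[-60,0,225,0,60],[-60,0,230,0,60],[-60,0,230,0,60],[-60,0,230,0,60]]'; python3 -c "
from h import *
im,p=wrist('pics/w7.png');print(p)
for a,c,m in blobs(im,(3,150,60),(14,255,255),60): print(a,c,cv2.boundingRect(m),cast('wrist',c,106,p),cast('wrist',c,119,p))
goal((580.7,296.5,170),85.4)"
```

```text
time_s: 8.12
position: [579.8, 294.3, 259.5]
eef_rot: [0.518, -0.481, 0.519, 0.481]
wrist_force: [-0.1, -0.6, 0.2]
gripper_width: 59.8
(array([579.80456705, 294.27052649, 259.48567424]), array([ 0.51806184, -0.48093066,  0.5187873 ,  0.48080909]))
1014 [246.69723866 202.12130178] (230, 186, 33, 35) [580.42802633 295.48158656 106.        ] [580.05554405 291.11316102 119.        ]
shift [89.9 -0.6  2.8] turn 0.3 tilt 0.02
```

View pics/w7.png

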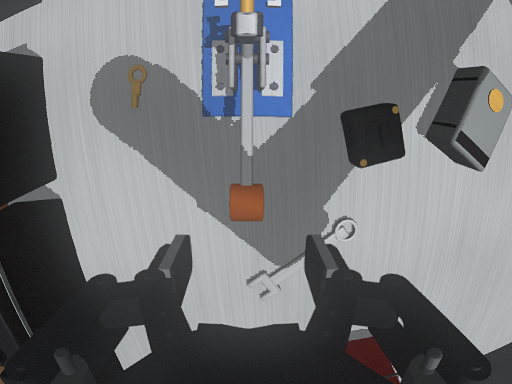

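```bash
python3 -m creep '[[20,0,1,0,55],[50,0,2,0,50],[80,0,2,0,45],[95,0,2,0,42],[98,0,2,0,42],[98,0,2,0,30],[98,0,2,0,20],[98,0,2,0,20],[98,0,2,0,20],[98,0,2,0,20]]' 25; python3 -c "
from h import *
im,p=wrist('pics/w8.png');print(p)
goal((580.7,296.5,160),85.4)"
```

```text
time_s: 9.0
position: [581.0, 295.3, 163.6]
eef_rot: [0.519, -0.481, 0.518, 0.48]
wrist_force: [3.8, -4.3, -4.1]
gripper_width: 25.7
(array([581.02057859, 295.29150748, 163.59504337]), array([ 0.51931196, -0.48090584,  0.51846711,  0.47982968]))
shift [3.6 0.4 1.2] turn 0.2 tilt 0.11
```

View pics/w8.png

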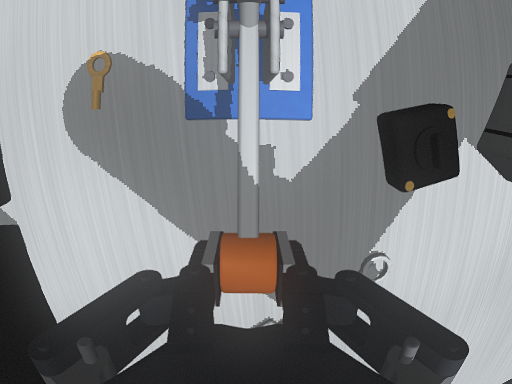

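```bash
python3 -c "
import numpy as np
for q in np.r_[np.arange(0,1.45,.06),1.45,1.48]:
  print(round(q,2),round(-120*(np.sin(.262+q)-np.sin(.262)),1),round(120*(np.cos(.262+q)-np.cos(.262)),1))"
```

```text
0.0 -0.0 0.0
0.06 -6.9 -2.1
0.12 -13.7 -4.6
0.18 -20.2 -7.4
0.24 -26.7 -10.7
0.3 -32.9 -14.4
0.36 -38.8 -18.4
0.42 -44.6 -22.7
0.48 -50.0 -27.5
0.54 -55.2 -32.5
0.6 -60.0 -37.8
0.66 -64.5 -43.4
0.72 -68.7 -49.3
0.78 -72.5 -55.4
0.84 -76.0 -61.7
0.9 -79.0 -68.2
0.96 -81.7 -74.9
1.02 -83.9 -81.7
1.08 -85.8 -88.7
1.14 -87.2 -95.7
1.2 -88.2 -102.9
1.26 -88.8 -110.1
1.32 -88.9 -117.2
1.38 -88.6 -124.4
1.44 -87.9 -131.6
1.45 -87.7 -132.8
1.48 -87.2 -136.3
```

```bash
python3 -m creep '[[-7,0,-2,0,20],[-14,0,-5,0,20],[-20,0,-7,0,20],[-27,0,-11,0,20],[-33,0,-14,0,20],[-39,0,-18,0,20],[-45,0,-23,0,20],[-50,0,-27.5,0,20],[-55,0,-32.5,0,20],[-60,0,-38,0,20],[-64.5,0,-43.5,0,20],[-68.5,0,-49.5,0,20]]' 25; python3 -c "
from h import *
im,p=wrist('pics/w9.png');print(p)
k=np.array([562,63.3])+np.array([.08,.9968])*(118+120*np.cos(.262+.72));goal((k[0],k[1]-1.2,75+120*np.sin(.982)+57.5),85.4)"
```

```text
time_s: 10.05
position: [577.1, 246.7, 231.9]
eef_rot: [0.52, -0.481, 0.518, 0.48]
wrist_force: [5.1, 0.4, -5.9]
gripper_width: 25.6
(array([577.10949397, 246.69250842, 231.87277487]), array([ 0.51976807, -0.48073567,  0.51767759,  0.48035848]))
shift [0.4 0.3 0.5] turn 0.2 tilt 0.16
```

View pics/w9.png

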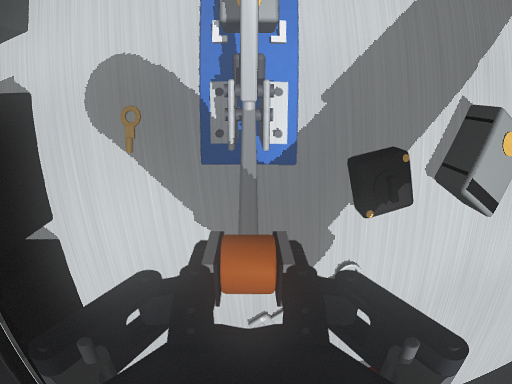

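```bash
python3 -m creep '[[-4,0,-6,0,20],[-7.5,0,-12,0,20],[-10.5,0,-18.5,0,20],[-13,0,-25.5,0,20],[-15.5,0,-32,0,20],[-17.5,0,-39,0,20],[-18.5,0,-46,0,20],[-19.5,0,-53.5,0,20],[-20.5,0,-60.5,0,20],[-20.5,0,-67.5,0,20],[-20,0,-75,0,20],[-19,0,-83.5,0,20]]'; python3 -m creep '[[0.5,0,-3,0,20],[0.5,0,-4,0,20],[0.5,0,-4,0,20],[0.5,0,-4,0,20]]';python3 -c "
from h import *
im,p=wrist('pics/w10.png');print(p)
k=np.array([562,63.3])+np.array([.08,.9968])*(118+120*np.cos(.262+1.45));print(k)"
```

```text
time_s: 11.1
position: [570.5, 164.0, 251.9]
eef_rot: [0.52, -0.481, 0.517, 0.481]
wrist_force: [2.3, 2.8, 2.8]
gripper_width: 25.6
time_s: 11.43
position: [570.2, 159.4, 251.1]
eef_rot: [0.519, -0.482, 0.518, 0.48]
wrist_force: [0.5, -1.5, 6.7]
gripper_width: 25.3
(array([570.20317337, 159.43722498, 251.13551073]), array([ 0.51931166, -0.48150512,  0.51778006,  0.47997086]))
[570.08894487 164.08825304]
```

View pics/w10.png

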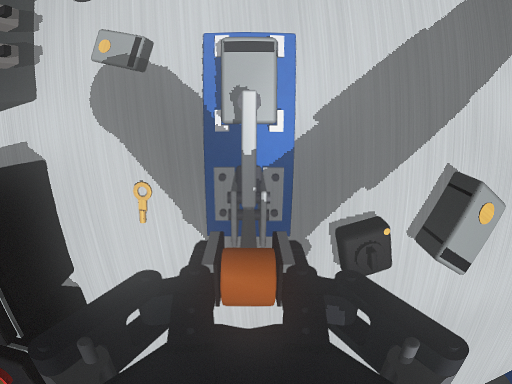

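```bash
python3 -m creep '[[0,0,1,0,30],[0,0,1,0,40],[0,0,1,0,50],[0,0,1,0,55],[-15,0,1,0,55],[-40,0,1,0,55],[-60,0,1,0,55],[-60,0,1,0,55],[-60,0,1,0,55]]'; python3 -c "
from h import *
im,p=wrist('pics/w11.png');print(p)
for a,c,m in blobs(im,(3,150,60),(14,255,255),60): print(a,c,cast('wrist',c,194,p))
cv2.imwrite('pics/s11.png',cv2.resize(ctrl.get_image('scene')[120:300,120:370],None,fx=3.1,fy=3.1,interpolation=cv2.INTER_CUBIC))"
```

```text
time_s: 12.23
position: [570.0, 161.1, 310.1]
eef_rot: [0.519, -0.481, 0.518, 0.481]
wrist_force: [0.6, -0.3, -0.7]
gripper_width: 54.9
(array([570.01945112, 161.12231128, 310.06578429]), array([ 0.51908605, -0.48100694,  0.51782649,  0.48066383]))
1198 [248.30050083 225.72537563] [570.06623241 166.97700839 194.        ]
```

View pics/w11.png

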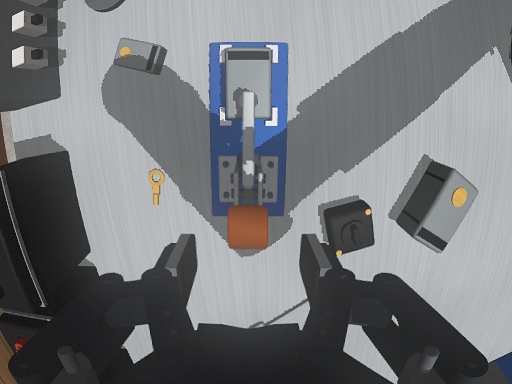

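View pics/s11.png

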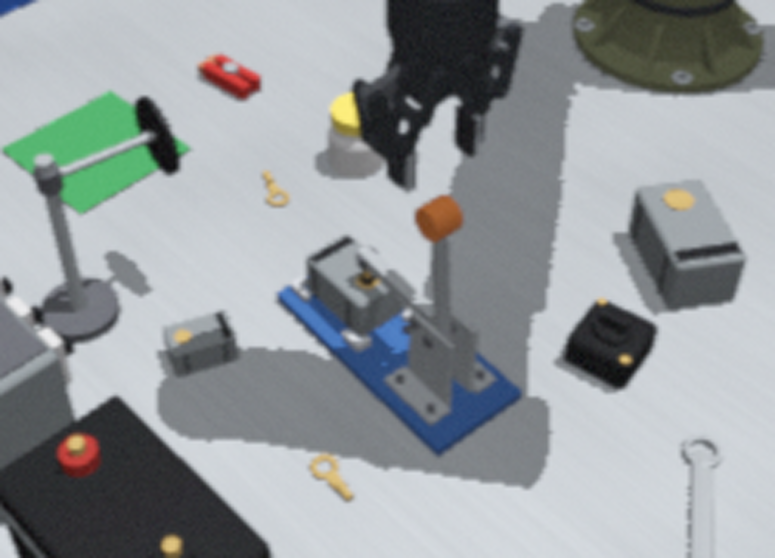

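```bash
python3 - <<'E'
from h import *
s=ctrl.read_state();p=(s['position'],s['eef_rot'])
sc=cv2.imread('pics/s11.png')
for a,c,m in blobs(sc,(3,150,60),(14,255,255),200):
    uv=(120+c[0]/3.1,120+c[1]/3.1);o1,d1=ray('scene',uv);o2,d2=ray('wrist',(248.3,225.7),p)
    t=np.linalg.lstsq(np.c_[d1,-d2],o2-o1,rcond=None)[0];print(a,c,o1+t[0]*d1,o2+t[1]*d2)
    for q in (1.3,1.36,1.4,1.45):
        X=np.r_[np.array([562,63.3])+np.array([.08,.9968])*(118+120*np.cos(.262+q)),75+120*np.sin(.262+q)];print(q,X,(proj('scene',X)-uv).round(2),proj('wrist',X,p)-[248.3,225.7])
E
```

```text
1235 [438.86639676 217.92550607] [568.48099962 167.70779868 190.97053349] [569.23187826 167.17165702 190.76301352]
1.3 [571.52444365 181.97456786 194.99535751] [3.56 2.46] [-1.66185378 22.18306483]
1.36 [570.9486595  174.80029742 194.8427254 ] [1.51 0.83] [-1.64055892 12.74634568]
1.4 [570.56565806 170.02809943 194.50125926] [ 0.15 -0.17] [-1.62513797  6.16747138]
1.45 [570.08894487 164.08825304 193.80567775] [-1.54 -1.32] [-1.60454023 -2.32922912]
```

```bash
python3 -m creep '[[0,0,0,0,55],[0,0,0,0,55],[0,0,0,0,55],[0,0,0,0,55],[0,0,0,0,55],[0,0,0,0,55],[0,0,0,0,55],[0,0,0,0,55],[0,0,0,0,55],[0,0,0,0,55],[0,0,0,0,55],[0,0,0,0,55]]'; python3 -c "
from h import *
im,p=wrist('pics/w12.png')
for a,c,m in blobs(im,(3,150,60),(14,255,255),60): print(a,c,cast('wrist',c,194,p))
goal((570.1,163.5,251.3),85.4)"
```

```text
time_s: 13.33
position: [569.8, 161.0, 308.9]
eef_rot: [0.518, -0.481, 0.518, 0.481]
wrist_force: [-0.3, -0.7, -0.3]
gripper_width: 55.2
1251 [247.52917666 226.88089528] [570.20959283 167.10244537 194.        ]
shift [57.6 -0.1  2.5] turn 0.3 tilt 0.0
```

```bash
python3 -m creep '[[0,0,2,0,50],[0,0,2,0,50],[0,0,2,0,50],[20,0,3,0,45],[40,0,3,0,42],[55,0,3,0,42],[58,0,3,0,42],[58,0,3,0,30],[58,0,3,0,20],[58,0,3,0,20],[58,0,3,0,20],[58,0,3,0,20]]' 25; python3 -c "
from h import *
im,p=wrist('pics/w13.png');print(p)
for a,c,m in blobs(im,(3,150,60),(14,255,255),60): print(a,c,cv2.boundingRect(m))
import numpy as np
b=1.712
for q in np.r_[np.arange(1.39,0,-.06),0,-.03]:
  print(round(q,2),round(-120*(np.sin(.262+q)-np.sin(b)),1),round(120*(np.cos(.262+q)-np.cos(b)),1))"
```

```text
time_s: 14.38
position: [570.5, 163.9, 251.1]
eef_rot: [0.519, -0.481, 0.518, 0.481]
wrist_force: [6.2, -0.7, -5.9]
gripper_width: 25.2
(array([570.52582258, 163.91779566, 251.1000369 ]), array([ 0.51878491, -0.48083499,  0.51843626,  0.48050367]))
3148 [247.91867853 269.84625159] (220, 240, 57, 59)
1.39 -0.8 7.2
1.33 -1.2 14.3
1.27 -1.1 21.5
1.21 -0.6 28.7
1.15 0.3 35.9
1.09 1.7 42.9
1.03 3.4 49.9
0.97 5.6 56.8
0.91 8.2 63.5
0.85 11.2 70.0
0.79 14.6 76.4
0.73 18.4 82.5
0.67 22.5 88.4
0.61 26.9 94.1
0.55 31.7 99.5
0.49 36.8 104.5
0.43 42.2 109.3
0.37 47.9 113.7
0.31 53.8 117.8
0.25 60.0 121.5
0.19 66.4 124.8
0.13 73.0 127.8
0.07 79.7 130.3
0.01 86.6 132.5
0.0 87.7 132.8
-0.03 91.2 133.7
```

View pics/w13.png

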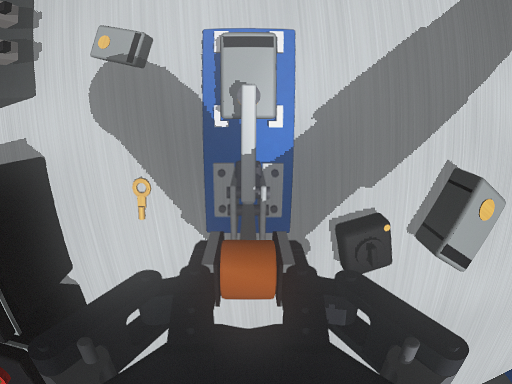

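```bash
python3 -m creep '[[-1,0,7,0,20],[-1,0,14,0,20],[-1,0,21.5,0,20],[-0.5,0,28.5,0,20],[0.5,0,36,0,20],[1.5,0,43,0,20],[3.5,0,50,0,20],[5.5,0,57,0,20],[8,0,63.5,0,20],[11,0,70,0,20],[14.5,0,76.5,0,20],[18.5,0,82.5,0,20]]' 28; python3 -c "
from h import *
im,p=wrist('pics/w14.png');print(p)
for a,c,m in blobs(im,(3,150,60),(14,255,255),60): print(a,c,cv2.boundingRect(m))
"
```

```text
time_s: 15.43
position: [577.1, 246.8, 234.4]
eef_rot: [0.52, -0.481, 0.517, 0.48]
wrist_force: [2.9, -1.1, 6.1]
gripper_width: 25.6
(array([577.08705908, 246.81550393, 234.42109548]), array([ 0.51966779, -0.48138289,  0.51731729,  0.48020696]))
3150 [248.32253968 258.04761905] (220, 228, 57, 59)
```

View pics/w14.png

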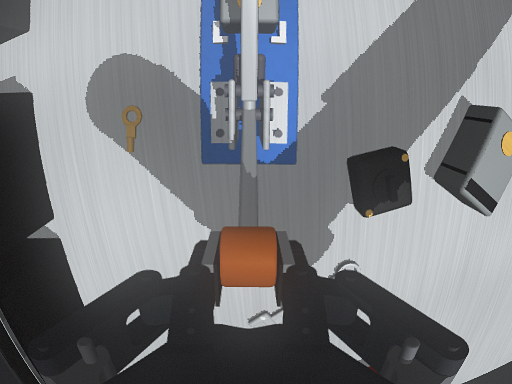

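```bash
python3 -m creep '[[4,0,6,0,20],[8.5,0,11.5,0,20],[13,0,17,0,20],[18.5,0,22,0,20],[23.5,0,27,0,20],[29.5,0,31,0,20],[35.5,0,35.5,0,20],[41.5,0,39,0,20],[48,0,42.5,0,20],[54.5,0,45.5,0,20],[61,0,48,0,20],[69.5,0,50.5,0,20]]';python3 -m creep '[[2,0,0,0,20],[4,0,0,0,20],[4,0,0,0,20],[4,0,0,0,20]]'; python3 -c "
from h import *
im,p=wrist('pics/w15.png');print(p)
for a,c,m in blobs(im,(3,150,60),(14,255,255),60): print(a,c,cv2.boundingRect(m))
"
```

```text
time_s: 16.48
position: [581.2, 299.1, 165.1]
eef_rot: [0.521, -0.481, 0.516, 0.481]
wrist_force: [5.2, 3.1, 4.8]
gripper_width: 25.6
time_s: 16.82
position: [581.2, 300.0, 160.9]
eef_rot: [0.521, -0.481, 0.515, 0.482]
wrist_force: [6.3, 7.2, 3.3]
gripper_width: 25.7
(array([581.22594998, 300.00488146, 160.87781885]), array([ 0.52118563, -0.48095671,  0.5149077 ,  0.48157683]))
3373 [248.03557664 258.5481767 ] (218, 227, 60, 62)
```

```bash
python3 -m creep '[[0,0,-1,0,30],[0,0,-2,0,40],[0,0,-2,0,50],[0,0,-2,0,55],[-20,0,-3,0,55],[-60,0,-5,0,55],[-98,0,-5,0,55],[-98,0,-5,0,55],[-98,0,-5,0,55],[-98,0,-5,0,55]]'; python3 -c "
from h import *
im,p=wrist('pics/w16.png');print(p)
for a,c,m in blobs(im,(3,150,60),(14,255,255),60): print(a,c,cv2.boundingRect(m),cast('wrist',c,106,p))
for n in('scene','top'):
  I=ctrl.get_image(n);cv2.imwrite(f'pics/{n}16.png',I)
  for a,c,m in blobs(I,(3,180,100),(14,255,255),20): print(n,a,c)
"
```

```text
time_s: 17.7
position: [579.4, 291.8, 256.3]
eef_rot: [0.518, -0.48, 0.519, 0.481]
wrist_force: [-0.5, 0.6, -0.7]
gripper_width: 55.2
(array([579.39362594, 291.75671944, 256.25918388]), array([ 0.51831261, -0.48049635,  0.51863887,  0.48113306]))
1021 [246.36630754 206.28305583] (229, 190, 34, 35) [580.40482153 295.48849205 106.        ]
scene 60 [295.73333333 248.36666667]
```

View pics/w16.png

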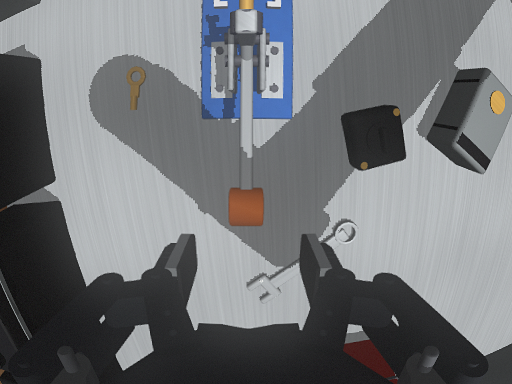

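View pics/scene16.png

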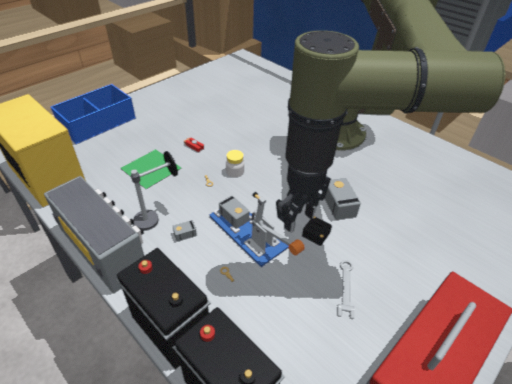

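```bash
python3 -c "
from h import *
goal((562.9,65.4,225),85.4)"
python3 -m creep '[[-4,0,-30,0,65],[-4,0,-65,0,75],[-4,0,-100,0,78],[-4,0,-140,0,78],[-4,0,-180,0,78],[-4,0,-212,0,78],[-4,0,-226,0,78],[-4,0,-227,0,78],[-4,0,-227,0,78],[-4,0,-227,0,78]]'; python3 -c "
from h import *
im,p=wrist('pics/w17.png');print(p)
for a,c,m in blobs(im,(12,90,50),(24,255,255),60): print(a,c,cv2.boundingRect(m),loc(p,cast('wrist',c,56,p)))
goal((562.6,65.4,93),85.4)
"
```

```text
shift [  30.4   -0.8 -226.6] turn 0.3 tilt 0.18
time_s: 18.68
position: [562.6, 66.0, 260.3]
eef_rot: [0.518, -0.481, 0.519, 0.481]
wrist_force: [0.0, 0.1, 0.1]
gripper_width: 78.3
(array([562.62553808,  66.03447191, 260.25633553]), array([ 0.51809799, -0.48075909,  0.51865828,  0.48108082]))
346 [280.34393064  17.08092486] (269, 0, 21, 33) [ 204.32595687   30.28915696 -158.8195318 ]
301 [368.7076412   29.09302326] (358, 0, 36, 48) [ 204.40032073  116.70655828 -155.01214547]
109 [108.73394495 132.51376147] (104, 127, 11, 12) [ 204.15097646 -137.52594957  -53.58195375]
308 [247.20779221 199.74350649] (237, 191, 21, 19) [204.25177266  -0.31302343  16.1180624 ]
189 [462. 276.] (455, 268, 15, 17) [204.47694621 292.77884217 128.6409792 ]
shift [167.3  -0.2  -0.9] turn 0.3 tilt 0.05
```

View pics/w17.png

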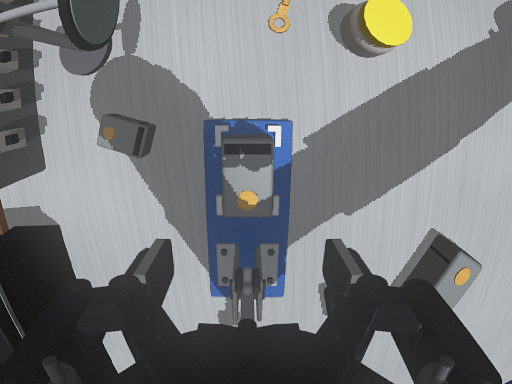

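```bash
python3 -m creep '[[30,0,-1,0,78],[65,0,-1,0,78],[100,0,-1,0,74],[130,0,-1,0,70],[150,0,-1,0,66],[163,0,-1,0,64],[167,0,-1,0,60],[167,0,-1,0,40],[167,0,-1,0,40],[167,0,-1,0,40],[167,0,-1,0,40],[167,0,-1,0,40]]' 45; python3 -m creep '[[-5,0,0,0,40],[-15,0,0,0,40],[-40,0,0,0,40],[-75,0,0,0,40],[-100,0,0,0,40],[-100,0,0,0,40],[-100,0,0,0,40]]'; python3 -c "
from h import *
im,p=wrist('pics/w18.png');print(p)
for a,c,m in blobs(im,(12,90,50),(24,255,255),60): print(a,c,cv2.boundingRect(m))
goal((470,60,195),85.4)
"
```

```text
time_s: 19.73
position: [562.6, 64.4, 94.4]
eef_rot: [0.519, -0.481, 0.518, 0.481]
wrist_force: [0.0, -0.1, -3.7]
gripper_width: 49.7
time_s: 20.32
position: [563.3, 64.6, 197.0]
eef_rot: [0.52, -0.481, 0.517, 0.48]
wrist_force: [0.0, -0.3, -5.9]
gripper_width: 49.3
(array([563.30576746,  64.57401171, 196.95080411]), array([ 0.52014699, -0.48142373,  0.51680148,  0.4802026 ]))
244 [288.06147541   8.29098361] (275, 0, 26, 17)
392 [405.32653061  21.06122449] (388, 0, 46, 38)
158 [ 80.63291139 141.32911392] (75, 134, 13, 16)
201 [490.12437811 302.93034826] (482, 294, 17, 19)
1045 [248.08229665 313.97320574] (227, 299, 43, 30)
shift [ -0.6  91.8 -11.4] turn 0.3 tilt 0.07
```

View pics/w18.png

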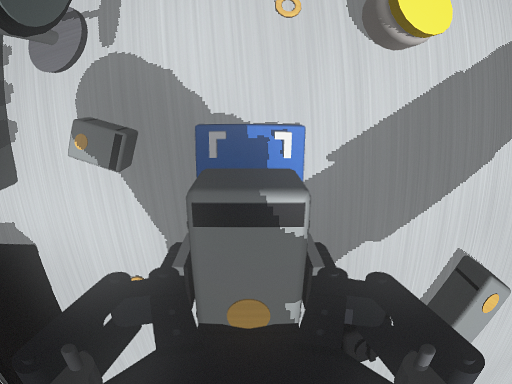

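```bash
python3 -m creep '[[0,30,0,0,40],[0,65,-5,0,40],[0,92,-25,0,40],[0,92,-60,0,40],[0,90,-95,0,40],[0,87,-130,0,40],[0,83,-165,0,40],[0,80,-200,0,40],[0,75,-235,0,40],[0,70,-270,0,40],[0,64,-305,0,40],[0,58,-335,0,40]]'; python3 -m creep '[[0,0,-3,0,40],[0,0,-3,0,40],[0,0,-3,0,40],[0,0,-3,0,40]]'; python3 -c "
from h import *
im,p=wrist('pics/w19.png');print(p)
"
```

```text
time_s: 21.37
position: [478.4, -267.4, 192.0]
eef_rot: [0.518, -0.48, 0.519, 0.482]
wrist_force: [0.5, 0.9, -3.9]
gripper_width: 49.2
time_s: 21.7
position: [479.0, -267.5, 193.1]
eef_rot: [0.518, -0.481, 0.518, 0.482]
wrist_force: [0.4, 0.6, -4.1]
gripper_width: 49.6
(array([ 479.0146324 , -267.47364742,  193.11949841]), array([ 0.51807875, -0.48057832,  0.51844117,  0.48151598]))
```

View pics/w19.png

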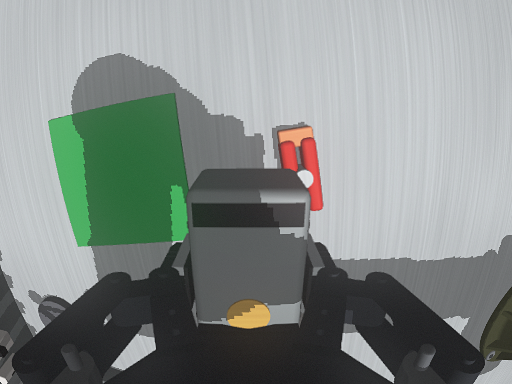

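```bash
python3 - <<'E'
from h import *
s=ctrl.read_state();p=(s['position'],s['eef_rot'])
C=[cast('wrist',u,4,p)[:2] for u in [(50,121),(175,94),(78,246),(188,242)]]
print(np.round(C,1),(C[1]+C[2])/2,(C[0]+C[3])/2)
z=np.array([.08,.997]);t=np.array([605,-284])+3.1*z
goal((*t,160),85.4)
E
```

```text
[[ 673.5 -353.6]
 [ 536.  -357.6]
 [ 671.6 -215.3]
 [ 541.8 -216.6]] [ 603.79743674 -286.44723441] [ 607.64761485 -285.06838828]
shift [  33.5 -126.7   -4.2] turn 0.4 tilt 0.04
```

Mat centre agrees at about (605, -285). I'll move over it and lower; on the mat the TCP should sit at about 86.5.

```bash
python3 -m creep '[[0,-35,-1,0,40],[0,-70,-2,0,40],[10,-100,-4,0,40],[25,-122,-5,0,40],[45,-127,-5,0,40],[70,-127,-5,0,40],[85,-127,-5,0,40],[92,-127,-5,0,40],[97,-127,-5,0,40],[100,-127,-5,0,40],[100,-127,-5,0,40],[100,-127,-5,0,40]]';  python3 -c "
from h import *
im,p=wrist('pics/w20.png');print(p)
"
```

```text
time_s: 22.75
position: [606.1, -282.9, 95.5]
eef_rot: [0.519, -0.482, 0.518, 0.48]
wrist_force: [0.8, -0.0, -4.4]
gripper_width: 49.2
(array([ 606.07488163, -282.92562718,   95.47620539]), array([ 0.51868307, -0.48163455,  0.51803905,  0.48024117]))
```

View pics/w20.png

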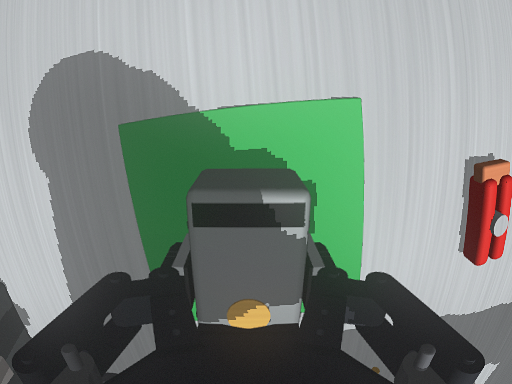

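```bash
python3 -m creep '[[3,0,0,0,40],[5,0,0,0,40],[7,0,0,0,40],[7,0,0,0,40]]'; python3 -m creep '[[1,0,0,0,40],[1,0,0,0,40],[1,0,0,0,40]]'; python3 -m creep '[[1,0,0,0,40],[1,0,0,0,40],[1,0,0,0,40]]'
```

```text
time_s: 23.13
position: [605.2, -282.9, 86.3]
eef_rot: [0.518, -0.481, 0.519, 0.481]
wrist_force: [0.3, 0.5, -5.6]
gripper_width: 49.3
time_s: 23.38
position: [605.5, -282.9, 85.9]
eef_rot: [0.518, -0.481, 0.518, 0.481]
wrist_force: [-0.2, -0.0, -4.2]
gripper_width: 48.8
time_s: 23.63
position: [605.7, -283.0, 85.5]
eef_rot: [0.518, -0.481, 0.518, 0.481]
wrist_force: [-0.5, 0.6, -2.7]
gripper_width: 49.4
```

```bash
python3 -m creep '[[1,0,0,0,40],[1,0,0,0,40],[1,0,0,0,40]]'; python3 -m creep '[[0.5,0,0,0,40],[0.5,0,0,0,40],[0.5,0,0,0,40]]'
```

```text
time_s: 23.88
position: [605.7, -283.0, 85.4]
eef_rot: [0.518, -0.481, 0.518, 0.481]
wrist_force: [-3.4, 3.0, 5.5]
gripper_width: 49.3
time_s: 24.13
position: [605.7, -283.0, 85.4]
eef_rot: [0.518, -0.481, 0.518, 0.481]
wrist_force: [-5.5, 3.8, 8.0]
gripper_width: 49.3
```

Seated. Now release, rise and check.

```bash
python3 -m creep '[[-1,0,0,0,50],[-1,0,0,0,54],[-1,0,0,0,60],[-1,0,0,0,66],[-1,0,0,0,70],[-1,0,0,0,70],[-15,0,0,0,72],[-50,0,0,0,72],[-85,0,0,0,72],[-120,0,0,0,72],[-120,0,0,0,72],[-120,0,0,0,72]]'; python3 -c "
from h import *
im,p=wrist('pics/w21.png');print(p)
for a,c,m in blobs(im,(12,90,50),(24,255,255),60): print(a,c,cast('wrist',c,48,p))
for a,c,m in blobs(im,(50,100,40),(80,255,255),1000): 
  cnt=max(cv2.findContours(m,0,2)[0],key=cv2.contourArea);w=np.array([cast('wrist',q,4,p)[:2] for q in cnt[:,0].astype(float)],np.float32);print(cv2.minAreaRect(w))
for n in('scene','top'): cv2.imwrite(f'pics/{n}21.png',ctrl.get_image(n))
I=cv2.imread('pics/scene21.png')
for a,c,m in blobs(I,(3,180,100),(14,255,255),20): print(a,c)
cv2.imwrite('pics/s21.png',cv2.resize(I[100:300,100:370],None,fx=2.9,fy=2.9,interpolation=cv2.INTER_CUBIC))
"
```

```text
time_s: 25.13
position: [606.6, -283.4, 208.5]
eef_rot: [0.52, -0.483, 0.517, 0.479]
wrist_force: [0.4, 0.3, -0.7]
gripper_width: 72.0
(array([ 606.63262385, -283.35026468,  208.45148923]), array([ 0.5197895 , -0.483088  ,  0.51708945,  0.47860565]))
6437 [32.09818238 86.89109834] [ 799.05081433 -405.03917306   48.        ]
420 [250.22380952 218.23333333] [ 606.86760591 -265.60971026   48.        ]
((604.1317138671875, -287.30859375), (139.38087463378906, 139.22216796875), 1.7551977634429932)
23 [292.82608696 248.91304348]
```

View pics/w21.png

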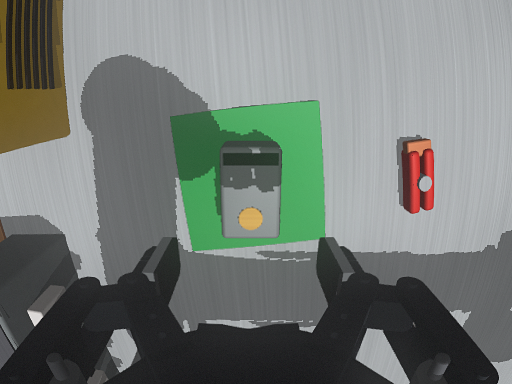

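View pics/s21.png

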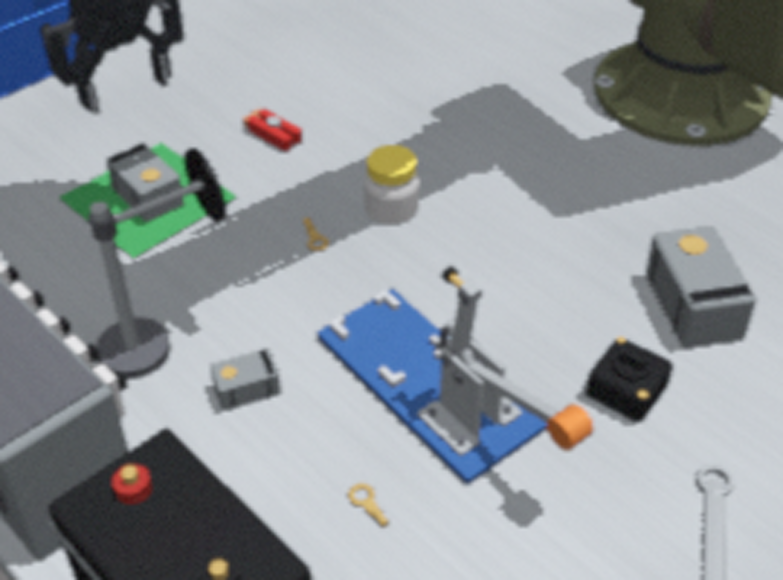

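```bash
python3 -m creep '[[0,0,0,0,72],[0,0,0,0,72],[0,0,0,0,72],[0,0,0,0,72]]'; python3 -c "
from bench import ctrl
print(ctrl.hand_in())"
```

```text
time_s: 25.62
position: [605.4, -282.9, 202.9]
eef_rot: [0.518, -0.481, 0.519, 0.481]
wrist_force: [-0.9, -0.0, 0.0]
gripper_width: 72.2
the job is handed in; nothing more can be done
None
```

I checked the middle-sized pack in the jig, moved it to the green mat and handed the job in at 25.6 s of the 72 s allowed. The hand-in gives no verdict, so what follows is from my own camera checks.

- **In the nest:** the pack sat between the corner angles with its brass contact toward the clamp post, and I let go of it with the clamp open.
- **Clamp closed:** I led the handle to its stop and left it alone for about 1.5 s. The two cameras disagreed slightly on the angle: about 1.44 rad from the wrist and about 1.40 rad from the scene. Both are above the 1.36 rad needed. I had no direct reading of the probe force on the contact.
- **Clamp opened:** afterwards the knob measured in the same place as at the start, to within 0.1 mm.
- **On the mat:** the pack stood upright, about 2 mm from the mat's centre, and the gripper was well clear.
- **Everything else:** the other things on the shelf and the mirror looked undisturbed in the last pictures. I judged that by eye and did not measure it.

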